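# Pop the console's battery hatch

### The arm

A 6-joint arm with a two-finger parallel gripper is mounted at the origin on the work surface. World frame = base frame: x ahead of the robot, y to its left, z up, the work surface at z = 0. Lengths are in mm, angles in rad, forces in N, time in s.
With the tool pointing down it reaches from about 325 to 925 mm from the base axis. Payload 3.1 kg.
Tool frame: the origin (TCP) lies between the finger pads; the fingertips stand 14 mm ahead of it and the grasp point (between the pads) lies 5 mm behind it (nose_length is the distance from the TCP to the fingertips, in mm); x points along the fingers, y is the direction in which the jaws open and shut, and the axes are right-handed (so a half turn about x gives the same grasp; the last joint's range is limited). The gripper opens to 85 mm and grips with 20 to 120 N. Pads are 22 mm wide; open, the fingers measure 114 mm over their backs; the gripper's body (76 mm by 85 mm) begins 54 mm behind the grasp point. The pads swing forward as they close: fully open they stand 13 mm farther back than shut.
Start: joints at [1.03, 0.217, 1.613, -0, 1.311, -0.112], TCP at [259.846, 568.436, 209.5] pointing down, gripper open.
Joint ranges: [-2.75, 2.75], [-0.78, 2.1], [0.31, 2.55], [-1.13, 4.27], [0.13, 2.63], [-2.58, 2.58]. Speed limits (rad/s): [2.79, 2.79, 3.14, 3.14, 3.14, 3.14].

### API

Orientations are given as a unit quaternion [x, y, z, w].
In Python, from cell import sense, capture, sign_off, nose_length gives the robot as it stands.
- The arm moves only by the shell command python3 -m creep 'ROWS' [FORCE]. ROWS is JSON, a list of rows, each a list of 7 numbers: the shift along the tool's x, y, z in cm, then the turn, a rotation vector about the tool's x, y, z in degrees, then the finger opening in cm, from 0 to 8.54. In form: [[x, y, z, ax, ay, az, grip], ...]. A call has exactly 5 rows; each row is the pose to reach, as a shift and turn from the pose measured when the call began, along the tool's axes at that moment; what a row does not reach only later rows make up. A row lasts 1/8 s, in which the tool goes at most 62.5 mm and 10.7 degrees, less where a joint would pass 70% of its speed; a pose out of reach is approached as far as the arm can. A call with a gripper value outside its range is refused whole. The fingers move at their own pace and stop on an object; FORCE is the grip in N (left out, the last holds). Time passes only in rows, so rows that repeat a pose let the fingers close, or fill a call up. It gives the time, the measured TCP pose, the force and the opening at its end, in the units of the state.
- sense(): the state, without advancing time (a new reading comes with each control period).
- capture(name): name is "side" or "top"; returns a dict with "pixels" (400x640x3 uint8, red, green, blue), "fx", "fy", "cx", "cy" (pixels), "dist_coeffs" ([k1, k2, p1, p2, k3] as OpenCV has them; the pictures are not rectified), "extrinsics" (4x4, takes a point from world to camera coordinates). Camera axes: x right, y up, looking along -z (the intrinsics and any distortion apply to the point x, -y, -z); pixel columns grow to the right and rows downward; lengths in mm; the calibration is good to about 2 mm. A picture is of the moment at which its call begins. There is no depth.
- sign_off(): hands the job in, once; it reports no verdict.
The state is a dict: "time_s": time; "joint_pos": joint angles; "dq": joint speeds; "effort": joint torques, N m; "eef_pos": TCP position; "tool_rot": TCP orientation; "wrist_force": force on the tool from outside, world axes, zero at the start; "moment": the same for the moment, N m; "finger_gap": opening from 0.0 (shut) to 1.0 (fully open).
Only numpy, scipy, OpenCV 4.12 (cv2) and the standard library are available. Lean on these libraries where they do the work, as an engineer would, in place of code of your own. Each camera call takes 0.05 s, during which the arm holds its last target. There are 200 camera calls.

### The job

Open the battery hatch on top of the game console: with the fingertips, give the orange dot on the hatch one gentle press, as far in as it goes, then let go so that the hatch pops up, and leave it standing fully open without pushing it shut again. Pick nothing up, and leave the console and the things on and around it (the green lid, the jar, the disc drive, the screwdriver) where they are.

Things in the scene. Friction and masses are not known exactly. Their poses are not given: they have to be found in the camera images.
- console: Loose grey game console, 190 mm deep (x) x 250 mm wide (y) x 60 mm high, 2.2 kg, lying flat on the table. Origin: centre of its underside; its own x axis points from its front to its back, y to the left as seen from its front, z up. The dark square hatch lies in its flat top, nearer the -y end.
- hatch (a joint): Angle of the hatch (rad): 0 shut and latched, flush with the top; negative when pressed in (stop at about -0.095, the dot 7.5 mm lower; the latch lets go at about -0.06, so press to at least -0.08); positive as it swings up; 1.05 fully open (stop). A spring drives it open once the latch has let go and the finger moves away, in one to two seconds, and holds it there. Pressing it in takes 4 to 8 N at the dot. Pushed back to 0 and let go, it latches again.
- press_dot (a point): Centre of the upper face of the round orange dot, 18 mm across, on the dark 90 x 90 x 5 mm hatch; it moves with the hatch. When shut it lies 63 mm above the table, 12 mm in from the hatch's free front edge (console -x side) and 78 mm from the hinge; its x axis points from the dot to the hinge, z out of the hatch's face.
- hatch_hinge (a point): Middle of the hinge line along the hatch's back edge (console +x side), 59.5 mm above the table. The hinge line runs along the console's y; the free front edge swings up and away towards the console's back.
- lid: Loose bright green jar lid lying open side up on the console's top beside the hatch, 70 mm across, 12 mm high, a few screws in it. Origin: centre of its underside. Leave it alone.
- jar: Clear jar with green cap, 76 mm across, 110 mm high, standing on the table. Origin: centre of its underside. Leave it alone.
- drive: Loose bare metal disc drive, 170 (x) x 150 (y) x 35 mm, with a black hub rising to 41 mm, on the table. Origin: centre of its underside. Leave it alone.
- screwdriver: Screwdriver with blue handle lying on the table, 200 mm long along its x, 26 mm thick. Origin: under its middle. Leave it alone.
- latch (a joint): How far the hidden latch inside the console stands aside (m): 0 hooked over the hatch's catch, also the rest position when the hatch stands open; 0.008 let go, while the hatch is pressed in or starting to rise; 0.0005 to 0.0035 while the catch of a hatch being pushed shut slides past it. Only for information.

How it is judged (in metres and radians):
On the way, in this order (a step that is already met when the one before it is completed fails the run):
1. the fingers press the hatch in until the latch lets go (value of joint hatch below -0.045 rad and contact force between the fingers and console above 0.5 N), for 0.02 s.
2. the hatch pops fully open, free of the fingers (value of joint hatch above 0.95 rad and contact force between each of the arm, the fingers and console below 0.1 N), for 0.3 s.
At the end, for the whole second after the job is handed in: The hatch stands open (joint above 0.95 rad) and still; the console lies flat within 25 mm of where it was; the lid is within 30 mm, and the jar, drive and screwdriver within 20 mm, of where they were (value of joint hatch above 0.95 rad and velocity of joint hatch between -0.1 and 0.1 rad/s and distance of console from where it was at the start of the episode below 0.025 m and angle between console's own z axis and vertical below 0.03 rad and linear speed of console below 0.02 m/s and distance of lid from where it was at the start of the episode below 0.03 m and distance of each of jar, drive, screwdriver from where it was at the start of the episode below 0.02 m); the robot touches nothing.
It fails at once if the opened hatch is pushed shut again onto its latch (value of joint hatch between 0.025 and 0.085 rad and value of joint latch between 0.0005 and 0.0035 m).
It fails at once if the console or hatch is pressed harder than 45 N (contact force between any of the fingers, the arm and console above 45 N).
It fails at once if the console is pushed away, lifted or tipped (distance of console from where it was at the start of the episode above 0.03 m or height (world z) of console above 0.01 m or angle between console's own z axis and vertical above 0.06 rad).
It fails at once if a bystander is moved or picked up (distance of lid from where it was at the start of the episode above 0.035 m or distance of any of jar, drive, screwdriver from where it was at the start of the episode above 0.025 m).
It also fails if it takes over 32 s, if anything falls off the work surface, if the arm or the gripper's body presses on something with over 40 N, if the wrist force passes 120 N, or if a joint passes its speed limit or range.

## Working session

There is one attempt and no reset: what is moved stays moved. The work goes in short steps, Python scripts to look and compute and a shell command to move; the robot and the scene stay as the last step left them, time stands still between calls to the robot, and variables do not carry over. Pictures are saved under pics/ and viewed, about 8 in all and at most 12, crops included, and the job is handed in when it is done.

```bash
mkdir -p pics; cat > h.py <<'E'
import numpy as np, cv2
from cell import sense, capture
from scipy.spatial.transform import Rotation as R
def K(c): return np.array([[c["fx"],0,c["cx"]],[0,c["fy"],c["cy"]],[0,0,1.]]), np.array(c["dist_coeffs"],float)
def ray(c,uv):
    k,d=K(c); p=cv2.undistortPoints(np.array([[uv]],float),k,d)[0,0]
    E=np.array(c["extrinsics"]); o=-E[:3,:3].T@E[:3,3]
    v=E[:3,:3].T@np.array([p[0],-p[1],-1]); return o,v/np.linalg.norm(v)
def onz(c,uv,z):
    o,v=ray(c,uv); return o+v*(z-o[2])/v[2]
def tri(o1,v1,o2,v2):
    A=np.c_[v1,-v2]; t=np.linalg.lstsq(A,o2-o1,rcond=None)[0]
    a,b=o1+t[0]*v1,o2+t[1]*v2; return (a+b)/2,np.linalg.norm(a-b)
def save(c,n): cv2.imwrite("pics/"+n+".png",c["pixels"][:,:,::-1])
def blobs(c,lo,hi,amin=15):
    m=cv2.inRange(cv2.cvtColor(c["pixels"],cv2.COLOR_RGB2HSV),lo,hi)
    n,l,s,ce=cv2.connectedComponentsWithStats(m)
    return [(s[i,4],s[i,:4].tolist(),ce[i].round(1)) for i in range(1,n) if s[i,4]>=amin]
E
python3 - <<'E'
from h import *
s=sense(); print(s)
for n in("top","side"):
    c=capture(n); save(c,n+"0")
    E=np.array(c["extrinsics"]);print(n,(-E[:3,:3].T@E[:3,3]).round())
    for b in blobs(c,(5,150,120),(20,255,255)): print(b,onz(c,b[2],63).round(1))
E
```

```text
{'time_s': 0.0, 'joint_pos': array([ 1.02981399e+00,  2.17769142e-01,  1.61492763e+00,  5.16701719e-07,
        1.31126613e+00, -1.12168998e-01]), 'dq': array([-0.00047004,  0.00127731, -0.00043652, -0.00102135,  0.00117867,
        0.00045485]), 'effort': array([-8.94382792e-04, -3.96831679e+01, -3.03857338e+01, -1.94515624e-04,
        9.46607965e-03,  6.80043499e-06]), 'eef_pos': array([259.38877393, 567.69198242, 208.16241475]), 'tool_rot': array([ 0.14965578,  0.69118453, -0.1512431 ,  0.69064652]), 'wrist_force': array([ 0.17810437, -0.95562594, -0.88757968]), 'moment': array([ 0.00543669, -0.00455634,  0.03206504]), 'finger_gap': 0.9998074699164125}
top [ 438.  -84. 1294.]
(np.int32(119196), [3, 111, 579, 289], array([292.3, 259.5])) [484.1 -15.4  63. ]
(np.int32(94), [127, 152, 22, 31], array([140.5, 169.7])) [751.9 431.   63. ]
(np.int32(39), [380, 238, 7, 7], array([382.7, 241.3])) [ 531.9 -273.7   63. ]
(np.int32(41), [528, 300, 5, 11], array([530. , 305.1])) [ 344.4 -685.8   63. ]
(np.int32(786), [191, 350, 40, 36], array([210.2, 366.8])) [194.7 211.   63. ]
(np.int32(178
[... 2295 characters left out ...]

(np.int32(43), [297, 61, 26, 7], array([309.8,  63.9])) [1012.4  678.9   63. ]
(np.int32(25), [244, 62, 7, 9], array([246.5,  66.5])) [780.2 792.4  63. ]
(np.int32(57), [185, 69, 12, 12], array([189.9,  73.9])) [557.9 852.1  63. ]
(np.int32(112), [153, 73, 27, 13], array([165.2,  78.4])) [459.4 867.8  63. ]
(np.int32(27), [194, 72, 13, 6], array([200.1,  74.6])) [591.2 822.1  63. ]
(np.int32(17), [157, 84, 7, 6], array([160.4,  86.3])) [423.7 807.2  63. ]
(np.int32(478), [121, 191, 30, 21], array([136.1, 201.2])) [174.  137.2  63. ]
(np.int32(3963), [0, 204, 51, 119], array([ 20.4, 253.4])) [-149.6   82.6   63. ]
(np.int32(41), [320, 246, 9, 6], array([324.1, 248.3])) [ 529.2 -276.3   63. ]
```

View pics/top0.png

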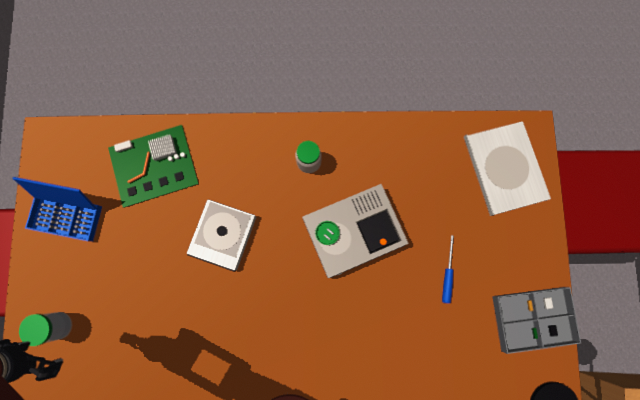

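View pics/side0.png

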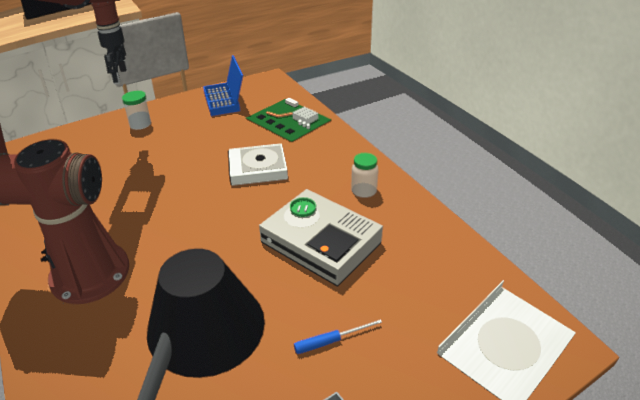

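The top view shows the console with its dark hatch at about (378,231), the orange dot at (383,241) and the green lid at (328,233). The side view has the dot at (324,248). Cast onto z=63, the two views agree: (532,-274) and (529,-276). Next I need the yaw.

```bash
cat > yaw.py <<'E'
from h import *
import cell
print("nose",cell.nose_length() if callable(cell.nose_length) else cell.nose_length)
for n,box in(("top",(340,190,415,265)),("side",(290,210,370,275))):
    c=capture(n); x0,y0,x1,y1=box
    hsv=cv2.cvtColor(c["pixels"],cv2.COLOR_RGB2HSV)[y0:y1,x0:x1]
    m=cv2.inRange(hsv,(0,0,0),(180,255,60))
    m|=cv2.inRange(hsv,(5,150,120),(20,255,255)) if 0 else 0
    cs=cv2.findContours(m,cv2.RETR_EXTERNAL,cv2.CHAIN_APPROX_NONE)[0]
    k=max(cs,key=cv2.contourArea)[:,0]+[x0,y0]
    P=np.array([onz(c,p,60)[:2] for p in k],np.float32)
    r=cv2.minAreaRect(P); print(n,"rect",r); B=cv2.boxPoints(r); print(B.round(1))
s=sense(); Rt=R.from_quat(s["tool_rot"]); print("tool axes cols\n",Rt.as_matrix().round(3))
E
python3 yaw.py
```

```text
nose 14.0
top rect ((561.580322265625, -262.2012634277344), (96.8640365600586, 94.1019058227539), 22.34656524658203)
[[ 498.9 -237.1]
 [ 534.7 -324.1]
 [ 624.3 -287.3]
 [ 588.5 -200.3]]
side rect ((478.5011291503906, -298.31634521484375), (9.724700927734375, 128.15370178222656), 22.00832748413086)
[[ 450.  -240.7]
 [ 498.  -359.5]
 [ 507.  -355.9]
 [ 459.  -237.1]]
tool axes cols
 [[-0.001  0.416  0.909]
 [-0.001  0.909 -0.416]
 [-1.    -0.002 -0.   ]]
```

```bash
cat > rem.py <<'E'
import sys
from h import *
s=sense(); Rt=R.from_quat(s["tool_rot"]); t=np.array([float(a) for a in sys.argv[1:4]])
yw=np.radians(22.3); y=np.array([np.sin(yw),-np.cos(yw),0]); x=np.array([0,0,-1.])
G=R.from_matrix(np.c_[x,y,np.cross(x,y)])
print("t",s["time_s"],"tcp",s["eef_pos"].round(1),"shift cm",(Rt.inv().apply(t-s["eef_pos"])/10).round(2),"turn",np.degrees((Rt.inv()*G).as_rotvec()).round(1),"F",s["wrist_force"].round(1),"gap",round(s["finger_gap"],3),"q",s["joint_pos"].round(2))
E
python3 rem.py 534.5 -273.5 200
python3 -m creep '[[0,-6,5.5,10,0,0,0],[0,-12,11,20,0,0,0],[0,-18,16.5,30,0,0,0],[0,-24,22,40,0,0,0],[0,-30,27.5,50,0,0,0]]' 20
python3 rem.py 534.5 -273.5 200
```

```text
t 0.2 tcp [259.6 568.  208.6] shift cm [  0.95 -65.09  59.99] turn [1.331e+02 1.000e-01 1.000e-01] F [ 0.6 -0.4  0.9] gap 0.999 q [ 1.03  0.22  1.61 -0.    1.31 -0.11]
time_s: 0.82
eef_pos: [355.9, 269.1, 209.0]
tool_rot: [0.429, 0.561, -0.43, 0.562]
wrist_force: [1.8, -0.7, 0.5]
finger_gap: -0.004
t 0.825 tcp [355.9 269.1 209. ] shift cm [ 0.97  3.06 57.04] turn [82.8  0.1 -0. ] F [ 1.8 -0.7  0.5] gap -0.004 q [ 0.49 -0.18  2.02 -0.    1.3   0.23]
```

```bash
python3 -m creep '[[0,0.3,5.7,9,0,0,0],[0,0.6,11.4,18,0,0,0],[0,0.9,17.1,27,0,0,0],[0,1.2,22.8,36,0,0,0],[0,1.5,28.5,45,0,0,0]]'
python3 rem.py 534.5 -273.5 140
```

```text
time_s: 1.45
eef_pos: [445.1, -3.8, 209.5]
tool_rot: [0.613, 0.352, -0.613, 0.353]
wrist_force: [1.1, 0.0, 0.7]
finger_gap: 0.003
t 1.45 tcp [445.1  -3.8 209.5] shift cm [ 6.98 21.27 18.82] turn [37.5  0.  -0.1] F [1.1 0.  0.7] gap 0.003 q [-0.17 -0.18  2.02 -0.    1.3   0.36]
```

```bash
python3 -m creep '[[0,4.3,3.8,8,0,0,0],[0,8.6,7.6,16,0,0,0],[0,12.9,11.4,24,0,0,0],[1,17.2,15.2,32,0,0,0],[3,21.3,18.8,37.5,0,0,0]]'
python3 rem.py 534.5 -273.5 120
```

```text
time_s: 2.08
eef_pos: [536.0, -276.1, 180.7]
tool_rot: [0.695, 0.134, -0.693, 0.137]
wrist_force: [0.7, 0.2, 0.8]
finger_gap: 0.001
t 2.075 tcp [ 536.  -276.1  180.7] shift cm [ 6.06 -0.32  0.06] turn [-0.2 -0.1 -0.2] F [0.7 0.2 0.8] gap 0.001 q [-0.59  0.19  1.7  -0.    1.25  0.59]
```

```bash
python3 -m creep '[[3,-0.2,0,0,0,0,0],[6,-0.3,0.1,0,0,0,0],[7.8,-0.3,0.1,0,0,0,0],[8.6,-0.3,0.1,0,0,0,0],[8.6,-0.3,0.1,0,0,0,0]]'
python3 rem.py 534.5 -273.5 77
python3 - <<'E'
from h import *
a=capture("side");b=capture("top")
f=lambda c,x,y:cv2.resize(c["pixels"][y:y+100,x:x+133,::-1],(532,400),interpolation=cv2.INTER_CUBIC)
cv2.imwrite("pics/close.png",np.vstack([f(a,260,170),f(b,320,180)])[:, :] if 0 else cv2.resize(np.hstack([f(a,260,170),f(b,320,180)]),(800,300)))
E
```

```text
time_s: 2.7
eef_pos: [534.4, -273.7, 94.7]
tool_rot: [0.695, 0.135, -0.693, 0.137]
wrist_force: [-0.6, -0.7, 0.8]
finger_gap: 0.001
t 2.7 tcp [ 534.4 -273.7   94.7] shift cm [ 1.77 -0.02 -0.01] turn [-0.2 -0.1 -0.2] F [-0.6 -0.7  0.8] gap 0.001 q [-0.59  0.28  1.76 -0.    1.09  0.59]
```

View pics/close.png

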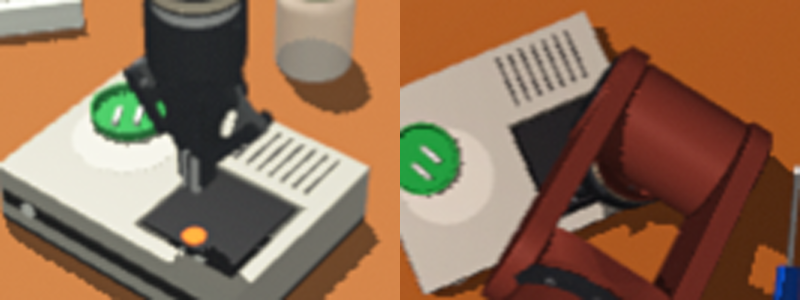

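```bash
python3 - <<'E'
from h import *
c=capture("side"); k,d=K(c); E=np.array(c["extrinsics"])
for p in [(534.4,-273.7,80.7),(534.4,-273.7,94.7),(530.5,-275,63),(561.6,-262.2,62)]:
    q=E[:3,:3]@np.array(p)+E[:3,3]; print(p,cv2.projectPoints(np.array([[q[0],-q[1],-q[2]]]),np.zeros(3),np.zeros(3),k,d)[0].ravel().round(1))
cv2.imwrite("pics/close2.png",cv2.resize(c["pixels"][200:275,275:375,::-1],(800,600),interpolation=cv2.INTER_NEAREST))
E
```

```text
(534.4, -273.7, 80.7) [325.4 241.5]
(534.4, -273.7, 94.7) [325.4 237.2]
(530.5, -275, 63) [324.3 247.8]
(561.6, -262.2, 62) [332.7 240.4]
```

View pics/close2.png

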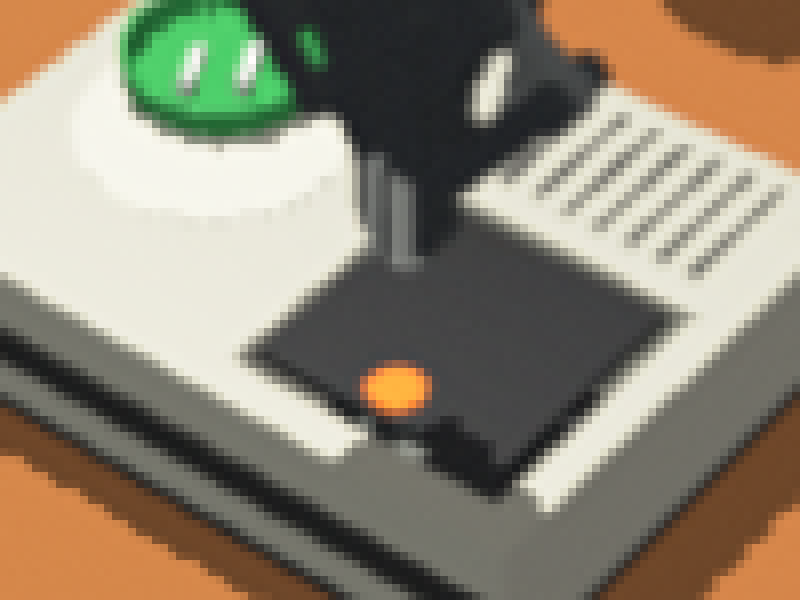

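The dot sits where I expected, at about (324.4,248.4). The visible fingertips end at (325.6,233.5) in the side view, but the TCP readout predicts row 241.5. I'll check this mismatch against the start pictures before pressing.

```bash
python3 - <<'E'
from h import *
def proj(c,p):
    k,d=K(c);E=np.array(c["extrinsics"]);q=E[:3,:3]@np.array(p,float)+E[:3,3]
    return cv2.projectPoints(np.array([[q[0],-q[1],-q[2]]]),np.zeros(3),np.zeros(3),k,d)[0].ravel()
def crop(img,c,pts,x,y,w=80,h=60):
    o=cv2.resize(img[y:y+h,x:x+w],(400,300),interpolation=cv2.INTER_NEAREST)
    for p,col in pts:
        u=(proj(c,p)-[x,y])*5; cv2.drawMarker(o,tuple(int(a) for a in u),col,cv2.MARKER_CROSS,16,1)
    return o
s=capture("side");t=capture("top")
T0=np.array([259.4,567.7,208.2]);Y=np.array([.416,.909,0])*42
p0=[(T0-[0,0,1]+0*Y,(0,255,255)),(T0+Y,(255,0,255)),(T0-Y,(255,0,255))]
e=sense()["eef_pos"]; z=np.array([0,0,1.])
p1=[(e,(0,255,255)),(e-14*z,(255,0,255)),([530.5,-275,63],(255,0,0)),(e+54*z,(255,255,0))]
a=crop(cv2.imread("pics/side0.png"),s,p0,80,40);b=crop(cv2.imread("pics/top0.png"),t,p0,0,335)
c=crop(s["pixels"][:,:,::-1],s,p1,285,200)
d=crop(t["pixels"][:,:,::-1],t,p1,345,205)
cv2.imwrite("pics/chk.png",np.vstack([np.hstack([a,b]),np.hstack([c,d])]))
print(e,sense()["finger_gap"])
for zz in(80.7,): print(onz(s,(325.4,231.5),zz))
E
```

```text
[ 535.16126881 -274.35044366   96.04881199] 0.001609592526439235
[ 551.99925569 -243.20438443   80.7       ]
```

View pics/chk.png

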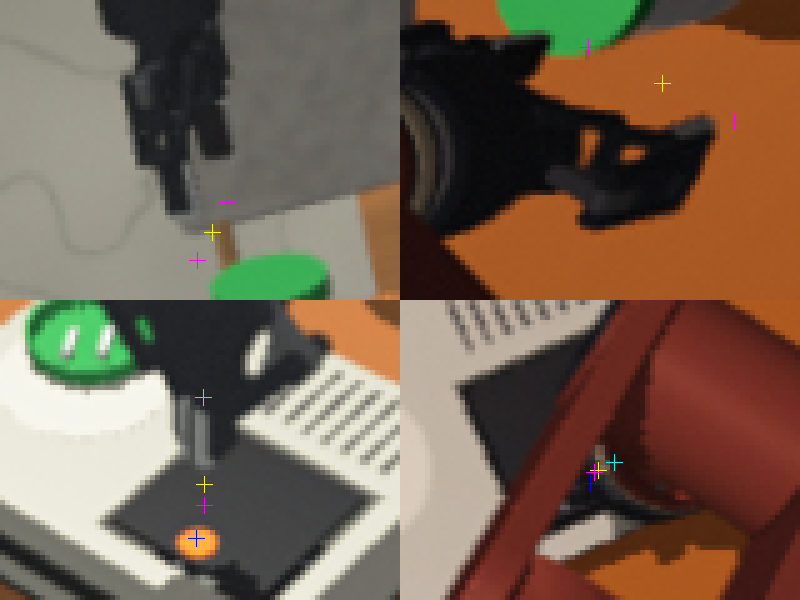

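Both start views also show the fingers apart from the readout's prediction: about 9 px higher in the side view and about 8 px outward in the top view. I'll triangulate to see what offset that implies.

```bash
python3 - <<'E'
from h import *
s=capture("side");t=capture("top")
for nm,u,v in [("mid",(119.4,77.2),(45,351.5)),("A",(123.4,71.4),(30,343)),("B",(115.6,83),(60,360))]:
    p,g=tri(*ray(s,u),*ray(t,v)); print(nm,p.round(1),"gap",g.round(1))
for n,c in(("s",s),("t",t)): print(n,c["fx"],c["dist_coeffs"])
E
python3 rem.py 535 -273.5 77
```

```text
mid [260.8 568.7 239.2] gap 8.8
A [281.1 606.7 239.8] gap 7.5
B [241.3 530.4 239.4] gap 9.0
s 505.6190582809666 [-0.16182994  0.          0.          0.          0.        ]
t 431.5572520988759 [-0.04466302  0.          0.          0.          0.        ]
t 3.05 tcp [ 534.8 -274.2   95.6] shift cm [ 1.86 -0.06 -0.04] turn [-0.2 -0.2 -0.3] F [-0.4 -0.2  0.2] gap -0.0 q [-0.59  0.28  1.76 -0.    1.09  0.59]
```

The triangulation matches the readout laterally to about 1.5 mm, with the jaws 86 mm apart as they should be. The tips, though, sit about 32 mm higher than TCP plus nose says. So contact should come near TCP z≈45, not 77. I'll go down in stages that are safe under either reading, checking force and picture at each one.

```bash
python3 -m creep '[[0.5,-0.05,0,0,0,0,0],[1.0,-0.05,0,0,0,0,0],[1.5,-0.05,0,0,0,0,0],[1.6,-0.05,0,0,0,0,0],[1.6,-0.05,0,0,0,0,0]]'
python3 -m creep '[[0.2,0,0,0,0,0,0],[0.4,0,0,0,0,0,0],[0.5,0,0,0,0,0,0],[0.5,0,0,0,0,0,0],[0.5,0,0,0,0,0,0]]'
python3 rem.py 535 -273.5 45
python3 - <<'E'
from h import *
c=capture("side")
cv2.imwrite("pics/close3.png",cv2.resize(c["pixels"][210:270,285:365,::-1],(640,480),interpolation=cv2.INTER_NEAREST))
E
```

```text
time_s: 3.68
eef_pos: [534.6, -273.7, 79.3]
tool_rot: [0.695, 0.134, -0.693, 0.137]
wrist_force: [-0.2, -0.1, -0.0]
finger_gap: 0.0
time_s: 4.3
eef_pos: [534.7, -273.8, 74.4]
tool_rot: [0.695, 0.134, -0.693, 0.137]
wrist_force: [-0.5, -0.3, -0.5]
finger_gap: 0.0
t 4.3 tcp [ 534.7 -273.8   74.4] shift cm [ 2.94 -0.03 -0.03] turn [-0.2 -0.2 -0.3] F [-0.5 -0.3 -0.5] gap 0.0 q [-0.59  0.31  1.77 -0.    1.05  0.6 ]
```

View pics/close3.png

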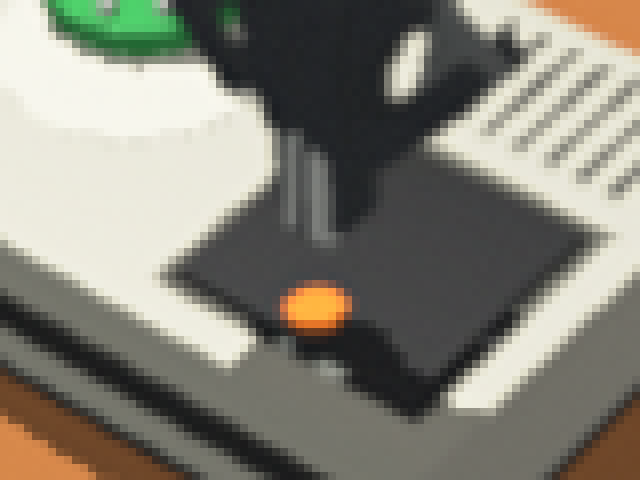

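The tips are at about (325.6,239) and still clear of the dot at (324.5,248.5), with no force at TCP z 74. That confirms the offset, so I'll keep going down carefully.

```bash
python3 -m creep '[[0.6,0,0,0,0,0,0],[1.2,0,0,0,0,0,0],[1.7,0,0,0,0,0,0],[2.0,0,0,0,0,0,0],[2.0,0,0,0,0,0,0]]'
python3 -m creep '[[0.1,0,0,0,0,0,0],[0.2,0,0,0,0,0,0],[0.3,0,0,0,0,0,0],[0.4,0,0,0,0,0,0],[0.4,0,0,0,0,0,0]]'
python3 rem.py 535 -273.5 45
python3 - <<'E'
from h import *
c=capture("side")
cv2.imwrite("pics/close4.png",cv2.resize(c["pixels"][210:270,285:365,::-1],(640,480),interpolation=cv2.INTER_NEAREST))
E
```

```text
time_s: 4.97
eef_pos: [534.5, -273.7, 53.9]
tool_rot: [0.695, 0.134, -0.693, 0.137]
wrist_force: [-0.5, -0.1, -0.3]
finger_gap: -0.0
time_s: 5.6
eef_pos: [534.4, -273.6, 49.8]
tool_rot: [0.695, 0.134, -0.693, 0.137]
wrist_force: [-0.0, -0.4, -0.6]
finger_gap: -0.002
t 5.6 tcp [ 534.4 -273.6   49.8] shift cm [ 0.48  0.01 -0.06] turn [-0.2 -0.1 -0.2] F [-0.  -0.4 -0.6] gap -0.002 q [-0.59  0.34  1.78 -0.    1.01  0.6 ]
```

View pics/close4.png

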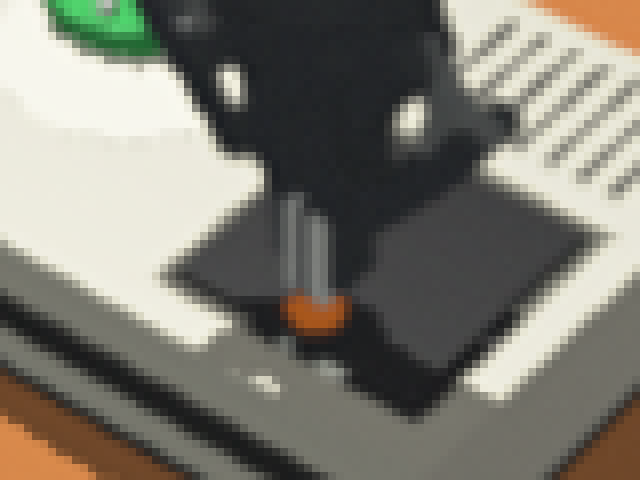

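The tips are just above the dot: finger corner at about (325,248), dot centre at (324.5,248.5), and still no force. Starting the press in small steps.

```bash
python3 -m creep '[[0.1,0,0,0,0,0,0],[0.2,0,0,0,0,0,0],[0.3,0,0,0,0,0,0],[0.3,0,0,0,0,0,0],[0.3,0,0,0,0,0,0]]' | egrep 'time|eef|wrist'
python3 -m creep '[[0.1,0,0,0,0,0,0],[0.2,0,0,0,0,0,0],[0.3,0,0,0,0,0,0],[0.3,0,0,0,0,0,0],[0.3,0,0,0,0,0,0]]'| egrep 'time|eef|wrist'
```

```text
time_s: 6.28
eef_pos: [534.5, -273.6, 46.9]
wrist_force: [-0.4, -0.7, 0.4]
time_s: 6.9
eef_pos: [534.5, -273.7, 43.9]
wrist_force: [0.2, -0.6, -0.6]
```

```bash
python3 -m creep '[[0.1,0,0,0,0,0,0],[0.2,0,0,0,0,0,0],[0.2,0,0,0,0,0,0],[0.2,0,0,0,0,0,0],[0.2,0,0,0,0,0,0]]' | egrep 'time|eef|wrist'
python3 -m creep '[[0.1,0,0,0,0,0,0],[0.2,0,0,0,0,0,0],[0.2,0,0,0,0,0,0],[0.2,0,0,0,0,0,0],[0.2,0,0,0,0,0,0]]'| egrep 'time|eef|wrist'
```

```text
time_s: 7.52
eef_pos: [534.5, -273.7, 41.9]
wrist_force: [-0.2, 0.7, -1.1]
time_s: 8.15
eef_pos: [534.7, -273.9, 40.4]
wrist_force: [-2.4, 0.2, 4.6]
```

Contact came at TCP z≈41, with 4.6 N. Pressing further.

```bash
python3 -m creep '[[0.1,0,0,0,0,0,0],[0.2,0,0,0,0,0,0],[0.3,0,0,0,0,0,0],[0.3,0,0,0,0,0,0],[0.3,0,0,0,0,0,0]]' | egrep 'time|eef|wrist'
```

```text
time_s: 8.78
eef_pos: [534.7, -273.9, 37.2]
wrist_force: [-1.2, 0.6, 3.4]
```

```bash
python3 -m creep '[[0.1,0,0,0,0,0,0],[0.2,0,0,0,0,0,0],[0.2,0,0,0,0,0,0],[0.2,0,0,0,0,0,0],[0.2,0,0,0,0,0,0]]' | egrep 'time|eef|wrist'
```

```text
time_s: 9.4
eef_pos: [534.7, -273.9, 35.2]
wrist_force: [-0.7, -0.4, 3.0]
```

```bash
python3 -m creep '[[0.1,0,0,0,0,0,0],[0.1,0,0,0,0,0,0],[0.1,0,0,0,0,0,0],[0.1,0,0,0,0,0,0],[0.1,0,0,0,0,0,0]]' | egrep 'time|eef|wrist'
python3 - <<'E'
from h import *
c=capture("side")
cv2.imwrite("pics/close5.png",cv2.resize(c["pixels"][210:270,285:365,::-1],(640,480),interpolation=cv2.INTER_NEAREST))
E
```

```text
time_s: 10.02
eef_pos: [534.8, -273.9, 34.3]
wrist_force: [-0.8, -0.1, 5.0]
```

View pics/close5.png

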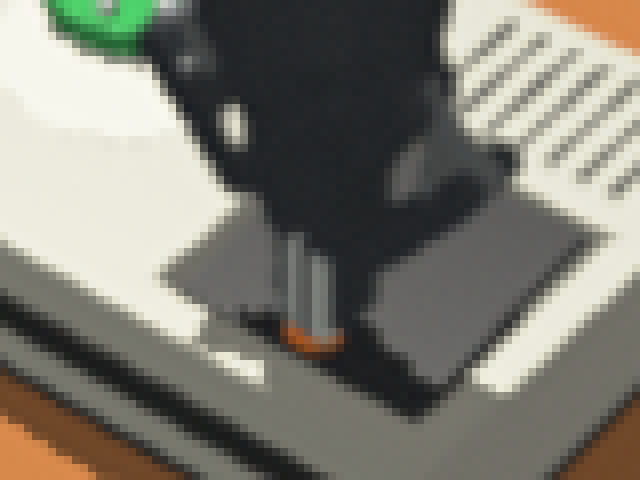

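The hatch is clearly tilted in, with the dot's lower rim at about (324,252). I'll press a bit more to reach the stop.

```bash
python3 -m creep '[[0.1,0,0,0,0,0,0],[0.1,0,0,0,0,0,0],[0.1,0,0,0,0,0,0],[0.1,0,0,0,0,0,0],[0.1,0,0,0,0,0,0]]' | egrep 'time|eef|wrist'
```

```text
time_s: 10.7
eef_pos: [534.8, -273.9, 34.0]
wrist_force: [-3.2, 1.3, 7.4]
```

Travel has stopped (0.3 mm for a 1 mm command) while the force rises to 7.4 N, so it is at the stop. Letting go: straight up, then away from the hinge (tool +z is console -x).

```bash
python3 -m creep '[[-2,0,0,0,0,0,0],[-6,0,2,0,0,0,0],[-10,0,6,0,0,0,0],[-14,0,10,0,0,0,0],[-16,0,14,0,0,0,0]]'
python3 -m creep '[[0,0,0,0,0,0,0],[0,0,0,0,0,0,0],[0,0,0,0,0,0,0],[0,0,0,0,0,0,0],[0,0,0,0,0,0,0]]'|head -1
python3 -m creep '[[0,0,0,0,0,0,0],[0,0,0,0,0,0,0],[0,0,0,0,0,0,0],[0,0,0,0,0,0,0],[0,0,0,0,0,0,0]]'|head -1
python3 -m creep '[[0,0,0,0,0,0,0],[0,0,0,0,0,0,0],[0,0,0,0,0,0,0],[0,0,0,0,0,0,0],[0,0,0,0,0,0,0]]'
python3 - <<'E'
from h import *
c=capture("side");t=capture("top")
f=lambda c,x,y:cv2.resize(c["pixels"][y:y+120,x:x+160,::-1],(400,300),interpolation=cv2.INTER_CUBIC)
cv2.imwrite("pics/open.png",np.hstack([f(c,240,150),f(t,290,150)]))
E
```

```text
time_s: 11.32
eef_pos: [404.6, -327.7, 197.1]
tool_rot: [0.696, 0.133, -0.692, 0.139]
wrist_force: [-0.0, -0.5, -0.2]
finger_gap: -0.001
time_s: 11.95
time_s: 12.58
time_s: 13.2
eef_pos: [404.8, -327.2, 196.4]
tool_rot: [0.696, 0.133, -0.692, 0.139]
wrist_force: [-0.6, 0.3, -0.4]
finger_gap: 0.0
```

View pics/open.png

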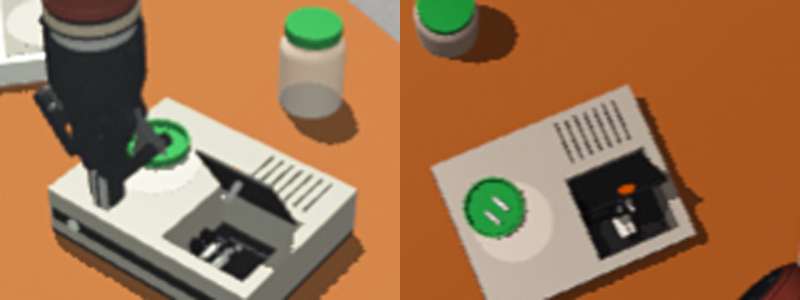

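The hatch stands open: in the top view the dot is now at about (381,225) and the compartment is exposed, while the lid, jar and console look unmoved. One numeric check, then I hand in.

```bash
python3 - <<'E'
from h import *
t=capture("top")
d=[b for b in blobs(t,(5,150,100),(20,255,255),8) if 370<b[2][0]<392 and 215<b[2][1]<236]; 
for b in d: print("dot",b, onz(t,b[2],129).round(1),"expected (570,-259) at 1.05 rad")
o=cv2.imread("pics/top0.png")[:,:,::-1].copy()
for nm,c in(("before",{"pixels":o}),("after",t)):
    print(nm,"green",[(b[0],b[2].tolist()) for b in blobs(c,(50,120,80),(75,255,255),100) if 280<b[2][0]<350],"blue",[b[2].tolist() for b in blobs(c,(105,150,80),(125,255,255),60) if 430<b[2][0]<460])
    w=c["pixels"][200:272,185:260]; m=cv2.inRange(w,(150,150,150),(255,255,255)); print(" drive",np.argwhere(m).mean(0).round(1))
    w=c["pixels"][185:280,300:345]; m=cv2.inRange(w,(150,140,120),(255,255,255)); print(" console left",np.argwhere(m).mean(0).round(1))
E
python3 -c "
from cell import sense,sign_off
s=sense();print(s['time_s'],s['wrist_force'].round(1));print(sign_off())"
```

```text
dot (np.int32(21), [377, 224, 7, 4], array([380. , 225.3])) [ 570.4 -257.8  129. ] expected (570,-259) at 1.05 rad
before green [(np.int32(393), [307.7, 151.7]), (np.int32(378), [327.2, 232.6])] blue [[447.5, 285.6]]
 drive [34.5 35.3]
 console left [51.8 29.2]
after green [(np.int32(392), [307.8, 151.7]), (np.int32(381), [327.2, 232.5])] blue []
 drive [34.5 35.3]
 console left [51.7 29.1]
13.35 [0.3 0.7 0.2]
the job is handed in; nothing more can be done
None
```

I pressed the orange dot once with the closed fingertips and let go. The hatch popped up and is standing fully open. I handed the job in at about 13.4 s of the 32 s allowed.

- **Press:** contact began at about 4.6 N. I pressed until the hatch stopped moving, with the last wrist reading at 7.4 N, then backed straight up and away from the hinge.
- **Hatch angle:** in the last picture the dot lies at (570, -258) mm, assuming it stands 129 mm high. Fully open at 1.05 rad it should be at (570, -259) mm. I did not measure whether the hatch was still, but about 2 s passed after release.
- **Bystanders:** the jar cap, lid, disc drive and console edge are within about 0.1 px of where they started.
- **Robot:** it stands clear of the console, and the wrist force is within its noise.

**Checks that disagreed or failed:**
- The fingertips were about 32 mm higher than the reported tool position plus the 14 mm nose length said. Both camera views showed it, and so did contact at a tool height of 41 mm instead of the expected 77 mm. I went by the cameras and the force.
- The screwdriver could not be seen in the final check, probably hidden by the arm. The arm never went near it at table height.

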